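# Build up a two-level kiln load

### The job

Build up the small kiln load on the setter plate: stand the low dish in the middle of the plate and the two tall props of equal height upright in its round sockets, lay the batt lengthwise and centred across the props as a level upper shelf above the dish, and last stand the vase upright on the middle of the batt. The short prop would make the shelf slope, so leave it where it is, and do not disturb the bottles or knock over the ware.

Things in the scene. Friction and masses are not known exactly. Their poses are not given: they have to be found in the camera images.
- setter: kiln setter plate: flat cream refractory slab, 250 x 110 x 16 mm, lying on the bench (does not move). Origin: centre of its underside; x along its 250 mm length, y across, z up. Two round sockets sunk 5 mm into the top face, 44 mm wide, centred 75 mm either side of the middle on the long centre line (x = +/-75 mm, y = 0); socket floor 11 mm and top face 16 mm above the origin. Either prop may go in either socket.
- batt_center (a point): kiln batt: plain flat cream refractory strip, 220 x 58 x 12 mm, about 0.3 kg, lying flat on the bench. The point is its centre; x along its 220 mm length, y across its 58 mm width, z up. Both ends and both faces are alike.
- prop_a_center (a point): tubular kiln prop of cream refractory, standing upright: plain round tube, 36 mm outside diameter, 18 mm bore, 60 mm high. The point is its centre, half-way up; z up the tube, yaw means nothing. One of the two tall ones; it is alike to the other.
- prop_b_center (a point): tubular kiln prop of cream refractory, standing upright: plain round tube, 36 mm outside diameter, 18 mm bore, 60 mm high. The point is its centre, half-way up; z up the tube, yaw means nothing. The other of the two tall ones.
- prop_short_center (a point): tubular kiln prop of cream refractory, standing upright: plain round tube, 36 mm outside diameter, 18 mm bore, 40 mm high. The point is its centre, half-way up; z up the tube, yaw means nothing. The odd, short one: not wanted, stays where it stands.
- dish_center (a point): low round trinket dish of unglazed reddish bisque, open on top, 60 mm across at its upright rim (42 mm at the foot), 28 mm high, wall 4 mm. The point is its centre, half-way up; yaw means nothing.
- vase_center (a point): bud vase of unglazed reddish bisque, 92 mm high: body 54 mm across, straight-sided from 16 to 58 mm above its foot, then a 30 mm neck and a small flared mouth; foot 44 mm across. The point is its centre, half-way up (46 mm); yaw means nothing.
- wide_bottle_foot (a point): bystander: wide pale-blue squeeze bottle with a pin in its tip, 49 mm across, 96 mm high, towards the left edge of the bench. The point is the centre of its underside.
- slim_bottle_foot (a point): bystander: slim grey squeeze bottle with a pin in its tip, 32 mm across, 102 mm high, towards the right edge of the bench. The point is the centre of its underside.
There are look-alikes about, which are no part of the job. Leave any red look-alike of the part that bears dish_center alone.

How it is judged:
By the outcome, as a careful person would: the job done as asked, in the order asked, and still so for the second after the job is handed in, with the robot touching nothing.
It also fails if it takes over 128 s, if anything falls off the work surface, if the arm or the gripper's body presses on something with over 40 N, if the wrist force passes 120 N, or if a joint passes its speed limit or range.

### The arm

A 7-joint arm with a two-finger parallel gripper is mounted at the origin on a cart in front of the work surface, level with it; the furniture and walls round the work are solid. World frame = base frame: x ahead of the robot, y to its left, z up, the work surface at z = 0. Lengths are in m, angles in rad, forces in N, time in s.
With the tool pointing down it reaches from about 0.425 to 0.925 m from the base axis. Payload 6.8 kg.
Tool frame: the origin (TCP) lies midway between the tips of the shut fingers; the grasp point (between the pads) lies 19 mm behind it; z points along the fingers, y is the line along which they close (so a half turn about z gives the same grasp; the last joint's range is limited). The gripper opens to 85 mm and grips with 20 to 120 N. Pads are 22 mm wide; open, the fingers measure 114 mm over their backs; the gripper's body (76 mm by 85 mm) begins 54 mm behind the grasp point. The pads swing forward as they close: fully open they stand 13 mm farther back than shut.
Start: joints at [0.621, 0.477, 0.022, 1.555, -0.011, 1.109, -0.083], TCP at [0.503, -0.45, 0.231] pointing down, gripper open.
Joint ranges: [-2.96, 2.96], [-0.34, 2.1], [-1.41, 1.46], [0.24, 2.44], [-1.37, 4.51], [0.17, 1.92], [-2.96, 2.96]. Speed limits (rad/s): [2.39, 2.39, 3.14, 3.14, 3.14, 3.14, 3.14].

### API

Orientations are given as [roll, pitch, yaw] about the fixed x, y, z axes, in that order (R = Rz(yaw) Ry(pitch) Rx(roll)).
In Python, from plant import arm gives the robot as it stands. The module is installed in compiled form; this text tells all that it offers.
- The arm moves only by the shell command python3 -m inch 'ROWS' [OPENING] [FORCE]. ROWS is JSON, a list of rows, each a list of 2 entries, a list of its own where there are three numbers: the shift along the tool's x, y, z in units of 0.06 m (1.0 is 0.06 m), then the turn, a rotation vector about the tool's x, y, z in units of 5 degrees (1.0 is 5 degrees). A call has 1 to 5 rows; each row shifts and turns the commanded pose from where the row before left it, along the tool's axes as they then stand; what a row does not reach is not made up. A row lasts 1/8 s, in which the tool goes at most 62.5 mm and 10.7 degrees, less where a joint would pass 70% of its speed; a pose out of reach is approached as far as the arm can. A call with a number of a shift or a turn outside -1 to 1 is refused whole. A call with a gripper value outside its range is refused whole. OPENING is the opening, from 0 (shut) to 1 (fully open), set as the call begins (- or left out, the last holds). The fingers move at their own pace and stop on an object; FORCE is the grip in N (left out, the last holds). Time passes only in rows, so rows that do not move let the fingers close. It gives the time, the measured TCP pose, the force, the opening and the grip force at its end, in the units of the state.
- arm.state(): the state, without advancing time (a new reading comes with each control period).
- arm.read_camera(name): name is "scene" or "top" or "wrist"; returns a dict with "image" (420x560x3 uint8, blue, green, red), "range_z" (420x560 float32, m along the optical axis (not along the pixel's ray), 0 where there is no reading), "fx", "fy", "cx", "cy" (pixels), "xyz" and "attitude" of the camera in the world. Camera axes: x right, y down, z forward; pixel columns grow to the right and rows downward; lengths in m; the calibration is good to about 2 mm. A picture is of the moment at which its call begins.
- arm.sign_off(): hands the job in; it is judged then, once.
The state is a dict: "t": time; "qpos": joint angles; "qvel": joint speeds; "joint_torque": joint torques, N m; "eef_pos": TCP position; "eef_rot": TCP orientation; "force": force on the tool from outside, world axes, zero at the start; "moment": the same for the moment, N m; "opening": opening from 0.0 (shut) to 1.0 (fully open); "finger_force": force on a finger pad.
Only numpy, scipy, OpenCV 4.12 (cv2) and the standard library are available. Lean on these libraries where they do the work, as an engineer would, in place of code of your own. Each camera call takes 0.05 s, during which the arm holds its last target. There are 200 camera calls.

## Working session

There is one attempt and no reset: what is moved stays moved. The work goes in short steps, Python scripts to look and compute and a shell command to move; the robot and the scene stay as the last step left them, time stands still between calls to the robot, and variables do not carry over. Pictures are saved under pics/ and viewed, at most 14 in all, crops included, and the job is handed in when it is done.

```bash
mkdir -p pics
cat > h.py <<'E'
import numpy as np, cv2
from scipy.spatial.transform import Rotation as R
from plant import arm
def cam(n):
    c=arm.read_camera(n); return c
def Rm(c):
    a=np.array(c["attitude"],float)
    return R.from_euler('xyz',a).as_matrix() if a.size==3 else (R.from_quat(a).as_matrix() if a.size==4 else a)
def pts(c):
    z=c["range_z"].astype(float); v,u=np.indices(z.shape)
    p=np.stack([(u-c["cx"])/c["fx"]*z,(v-c["cy"])/c["fy"]*z,z],-1)
    return p@Rm(c).T+np.array(c["xyz"])
def ray(c,u,v,h):
    d=Rm(c)@np.array([(u-c["cx"])/c["fx"],(v-c["cy"])/c["fy"],1.]); o=np.array(c["xyz"])
    return o+d*(h-o[2])/d[2]
def proj(c,p):
    q=Rm(c).T@(np.array(p)-np.array(c["xyz"])); return c["fx"]*q[0]/q[2]+c["cx"],c["fy"]*q[1]/q[2]+c["cy"]
E
python3 - <<'E'
from h import *
s=arm.state(); print(s)
for n in ("scene","top","wrist"):
    c=cam(n); cv2.imwrite(f"pics/{n}0.png",c["image"]); print(n,c["xyz"],c["attitude"],c["fx"],c["cx"],c["cy"],(c["range_z"]>0).mean())
    np.savez(f"{n}0.npz",**c)
E
```

```text
{'t': 0.0, 'qpos': array([ 0.62090662,  0.47779277,  0.02230322,  1.55644989, -0.01153134,
        1.10928086, -0.08310845]), 'qvel': array([-0.00032181,  0.00029066,  0.00143476,  0.00138786,  0.0014377 ,
       -0.00078457, -0.00181038]), 'joint_torque': array([-3.97329168e-04, -5.96453941e+01,  1.60749100e+00, -2.81191868e+01,
        1.24703886e-02,  9.52025643e-03, -3.21989774e-05]), 'eef_pos': array([ 0.50301324, -0.44923286,  0.23033056]), 'eef_rot': array([-3.13979079e+00,  8.90877099e-05,  8.41821410e-01]), 'force': array([-0.31248708,  0.46718536,  0.4693752 ]), 'moment': array([ 0.02210771,  0.02832781, -0.02299542]), 'finger_force': 0.0, 'opening': 1.003429489962975}
scene [-0.34491876 -0.68136028  0.57105434] [-2.02785251  0.02355191 -0.92418077] 465.9543760517177 279.6152240393349 206.10819946923615 0.9960204081632653
top [ 0.32367902 -0.0437831   1.14532431] [-2.9802579   0.02316854 -1.59097636] 398.5340203853618 282.7318344792929 207.08047226165493 0.9959736394557823
wrist [ 0.55661833 -0.38870077  0.37297097] [ 2.82363479e+00  2.18782791e-03 -7.28595125e-01] 362.1297899276839 278.6759084392252 209.3187308364465 0.9960884353741497
```

View pics/top0.png

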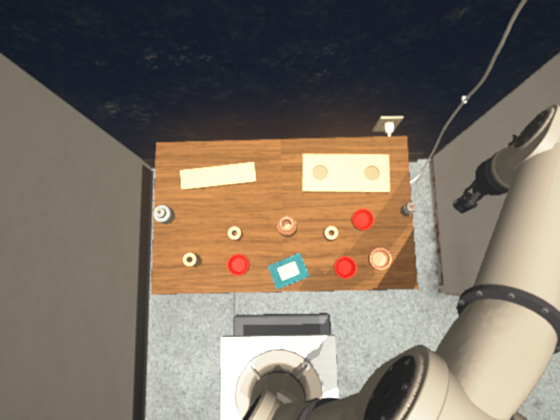

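View pics/scene0.png

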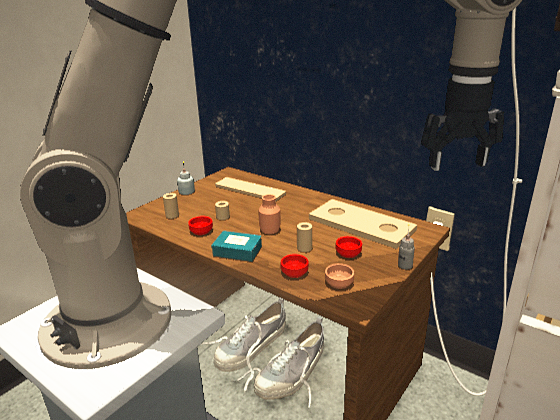

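Top view: candidates for the dish are the bisque bowl at (380,260), against red look-alikes at (238,265), (345,267) and (362,219). I choose (380,260), the only one in bisque. Props stand at (190,260), (331,233) and (234,233); the last looks short in the scene view at (222,210). The vase is at (287,226), the batt at (218,176), and the setter at (346,173) with sockets at (320,173) and (372,173). Bottles are at (162,214) and (408,209), and a teal box lies at (288,271).

```bash
cat > m0.py <<'E'
from h import *
c={n:dict(np.load(n+"0.npz")) for n in("top","scene")}
def clus(P,col,name,box,zmin=0.012):
    x0,x1,y0,y1=box
    m=(P[...,0]>x0)&(P[...,0]<x1)&(P[...,1]>y0)&(P[...,1]<y1)&(P[...,2]>zmin)&(P[...,2]<.15)
    q=P[m]; 
    if len(q)<5: print(name,"none");return
    h=np.percentile(q[:,2],97); t=q[q[:,2]>h-.006]
    b=cv2.minAreaRect(t[:,:2].astype(np.float32)*1000)
    print(name,"h",round(h,4),"n",len(t),"topmid",np.round((t[:,:2].min(0)+t[:,:2].max(0))/2,4),"rect",np.round(b[0],1),np.round(b[1],1),round(b[2],1))
guess={}
pix=dict(dish=(380,260),red1=(345,267),red2=(362,219),red3=(238,265),pa=(190,260),pshort=(234,233),pb=(331,233),vase=(287,226),batt=(218,176),setter=(346,173),wide=(162,214),slim=(408,209),box=(288,271))
P={n:pts(c[n]) for n in c}
print("table z", np.median(P["top"][240:250,280:300,2]), np.median(P["scene"][215:220,235:240,2]))
for k,(u,v) in pix.items():
    hh=.03
    p=ray(c["top"],u,v,hh); r=(.05,.05)
    if k=="batt": r=(.07,.14)
    if k=="setter": r=(.09,.15)
    for n in c: clus(P[n],None,k+" "+n,(p[0]-r[0],p[0]+r[0],p[1]-r[1],p[1]+r[1]),.006 if k in("batt","setter") else .015)
im=c["top"]["image"]
a=cv2.resize(im[230:290,330:420],None,fx=6,fy=6,interpolation=cv2.INTER_CUBIC)
cv2.imwrite("pics/crop.png",a)
E
python3 m0.py
```

```text
table z -0.0008266734846961166 -0.0010974406679188364
dish top h 0.0307 n 86 topmid [ 0.3556 -0.2867] rect [ 355.3 -287.5] [58.4 57.6] 21.2
dish scene h 0.0284 n 198 topmid [ 0.3567 -0.2886] rect [ 356.2 -288.3] [61.2 57. ] 32.0
red1 top h 0.0307 n 85 topmid [ 0.333  -0.1901] rect [ 333.  -190.2] [55.3 57.5] 88.3
red1 scene h 0.0285 n 163 topmid [ 0.335  -0.1903] rect [ 334.7 -189.4] [63.2 57.4] 34.0
red2 top h 0.0314 n 81 topmid [ 0.4667 -0.2456] rect [ 467.6 -246.2] [57.3 57.3] 41.5
red2 scene h 0.0283 n 149 topmid [ 0.4676 -0.2476] rect [ 468.3 -247.1] [59.9 56.4] 30.6
red3 top h 0.0309 n 84 topmid [0.3473 0.109 ] rect [347.3 109.1] [56.2 57.9] 88.7
red3 scene h 0.0283 n 116 topmid [0.3465 0.106 ] rect [348.1 107.5] [63.  57.3] 23.0
pa top h 0.0618 n 101 topmid [0.364  0.2357] rect [364.1 235.6] [33.8 32.4] 89.0
pa scene h 0.0596 n 78 topmid [0.3631 0.2351] rect [363.9 233.7] [39.9 32.7] 24.4
pshort top h 0.042 n 86 topmid [0.4343 0.116 ] rect [434.3 116. ] [33.5 34.2] 89.4
pshort scene h 0.0403 n 75 topmid [0.4343 0.1151] rect [434.5 114.4] [34.  34.2] 60.9
pb top h 0.0622 n 94 t
[... 475 characters left out ...]
5.8 223.4] 5.9
setter top h 0.0195 n 2335 topmid [ 0.6034 -0.2062] rect [ 604.2 -205.8] [247.8 110.1] 88.0
setter scene h 0.0171 n 2023 topmid [ 0.606  -0.2056] rect [ 606.2 -205.2] [251.7 117.5] 88.5
wide top h 0.0668 n 65 topmid [0.4936 0.3199] rect [494.1 319.5] [26.1 24.7] 59.4
wide scene h 0.0704 n 13 topmid [0.4966 0.3214] rect [495.6 320.5] [9.9 8.2] 21.4
slim top h 0.076 n 8 topmid [ 0.4929 -0.3712] rect [ 492.7 -371.1] [4.3 6.1] 40.5
slim scene h 0.0769 n 19 topmid [ 0.4925 -0.3721] rect [ 492.  -371.8] [7.5 4.1] 32.2
box top h 0.0339 n 735 topmid [ 0.3268 -0.0325] rect [326.1 -32. ] [69.7 97.1] 20.6
box scene h 0.0315 n 687 topmid [ 0.3259 -0.0322] rect [327. -32.] [74.3 97.3] 18.7
```

View pics/crop.png

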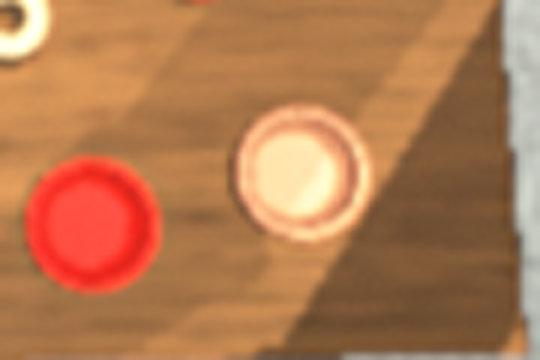

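The crop confirms it: the bisque dish sits at crop (302,172) and the red look-alike at (93,225). First I turn the tool to yaw 88.2°, which lines it up with the setter, then go above the dish.

```bash
cat > go.py <<'E'
# prints shift (tool axes after the yaw turn, units of 60 mm) and turn (units of 5 deg) from here to x y z yaw
import sys
from h import *
x,y,z,w=map(float,sys.argv[1:5]); s=arm.state()
Rc=R.from_euler('xyz',s["eef_rot"]); Rt=R.from_euler('xyz',[np.pi,0,np.radians(w)])
print("t",round(s["t"],2),"pos",np.round(s["eef_pos"],4),"rot",np.round(np.degrees(s["eef_rot"]),1),"open",round(s["opening"],3),"ff",round(s["finger_force"],1),"q7",round(s["qpos"][6],2))
print("turn",np.round(np.degrees((Rc.inv()*Rt).as_rotvec())/5,2),"shift",np.round(Rt.inv().apply(np.array([x,y,z])-s["eef_pos"])/.06,2))
E
python3 -m inch '[[[0,0,0],[0,0,-1]],[[0,0,0],[0,0,-1]],[[0,0,0],[0,0,-1]],[[0,0,0],[0,0,-1]],[[0,0,0],[0,0,-1]]]' 1 40
python3 -m inch '[[[0,0,0],[0,0,-1]],[[0,0,0],[0,0,-1]],[[0,0,0],[0,0,-1]],[[0,0,0],[0,0,0]]]'
python3 go.py 0.356 -0.288 0.15 88.2
```

```text
t: 0.78
eef_pos: [0.5032, -0.4495, 0.2309]
eef_rot: [-3.141, -0.0, 1.281]
force: [0.4, 0.0, -0.8]
opening: 0.998
finger_force: 0.0
t: 1.27
eef_pos: [0.5032, -0.4496, 0.2309]
eef_rot: [-3.141, -0.001, 1.539]
force: [-1.0, 0.1, 1.2]
opening: 1.0
finger_force: 0.0
t 1.27 pos [ 0.5032 -0.4496  0.2309] rot [-180.    -0.    88.2] open 1.0 ff 0.0 q7 0.55
turn [-0.   -0.01 -0.  ] shift [ 2.61 -2.54  1.35]
```

```bash
python3 -m inch '[[[0.7,-0.7,0],[0,0,0]],[[0.7,-0.7,0],[0,0,0]],[[0.7,-0.7,0],[0,0,0]],[[0.51,-0.44,0.6],[0,0,0]],[[0,0,0.7],[0,0,0]]]' >/dev/null
python3 -m inch '[[[0,0,0],[0,0,0]],[[0,0,0],[0,0,0]]]' >/dev/null
cat > look.py <<'E'
# wrist view: bisque and cream circles found at a given height, printed in world xy
import sys
from h import *
h=float(sys.argv[1]); c=cam("wrist"); P=pts(c); 
m=(abs(P[...,2]-h)<.006)&(c["range_z"]>0)
m=m.astype(np.uint8); n,l,st,ce=cv2.connectedComponentsWithStats(m)
for i in range(1,n):
    if st[i,4]>150:
        q=P[l==i]; b=cv2.minAreaRect(q[:,:2].astype(np.float32)*1000)
        print(np.round(b[0],1),np.round(b[1],1),round(b[2],1),"z",round(float(np.median(q[:,2])),4),"bgr",c["image"][l==i].mean(0).astype(int),"px",np.round(ce[i]).astype(int))
if len(sys.argv)>2: cv2.imwrite("pics/"+sys.argv[2],c["image"])
E
python3 look.py 0.028 w1.png; python3 go.py 0.356 -0.288 0.0 88.2
```

```text
[ 421.1 -163.8] [ 7.8 29.3] 58.7 z 0.0281 bgr [54 72 86] px [365  17]
[ 334.4 -190. ] [58.8 59. ] 88.5 z 0.0277 bgr [ 52  60 224] px [240  60]
[ 468.5 -245.8] [59.2 59.2] 41.6 z 0.0275 bgr [ 45  51 207] px [429 137]
[ 356.5 -287.3] [59.  59.1] 47.5 z 0.0276 bgr [ 78 105 154] px [278 197]
[ 486.9 -363.7] [28.9 11.6] 35.5 z 0.028 bgr [50 55 59] px [435 279]
t 2.2 pos [ 0.3573 -0.2894  0.1548] rot [1.799e+02 1.000e-01 8.820e+01] open 0.995 ff 0.0 q7 0.46
turn [ 0.03  0.01 -0.01] shift [ 0.02 -0.02  2.58]
```

View pics/w1.png

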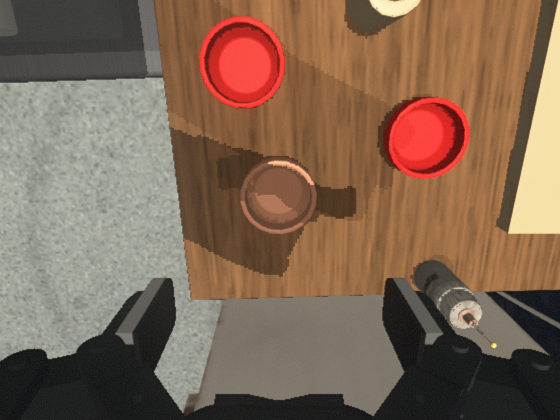

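The dish is central at px (278,197), with red look-alikes at (240,60) and (429,137) and the slim bottle at (450,300). The wrist view measures the dish at (0.3565, -0.2873) with its rim at 0.0276. Next I go down and grasp.

```bash
python3 -m inch '[[[0.03,-0.01,0.9],[0,0,0]],[[0,0,0.9],[0,0,0]],[[0,0,0.5],[0,0,0]],[[0,0,0.25],[0,0,0]],[[0,0,0],[0,0,0]]]'
python3 -m inch '[[[0,0,0],[0,0,0]],[[0,0,0],[0,0,0]],[[0,0,0],[0,0,0]],[[0,0,0],[0,0,0]],[[0,0,0],[0,0,0]]]' 0 30
python3 go.py 0.3565 -0.2873 0.0 88.2
```

```text
t: 2.82
eef_pos: [0.356, -0.287, 0.0005]
eef_rot: [3.141, 0.0, 1.54]
force: [-0.1, 0.6, -0.0]
opening: 1.002
finger_force: 0.0
t: 3.45
eef_pos: [0.3565, -0.2874, 0.002]
eef_rot: [3.139, 0.002, 1.539]
force: [-1.0, 0.7, 7.6]
opening: 0.695
finger_force: 30.5
t 3.45 pos [ 0.3565 -0.2874  0.002 ] rot [1.799e+02 1.000e-01 8.820e+01] open 0.695 ff 30.5 q7 0.36
turn [ 0.03  0.02 -0.  ] shift [0.   0.   0.03]
```

```bash
python3 -m inch '[[[0,0,-0.5],[0,0,0]],[[0,0,-0.8],[0,0,0]],[[0,0.3,-0.8],[0,0,0]],[[0.3,0.8,-0.4],[0,0,0]],[[0.4,0.9,0],[0,0,0]]]'
python3 -m inch '[[[0.4,0.9,0],[0,0,0]],[[0.2,0.8,0],[0,0,0]],[[0,0.4,0],[0,0,0]],[[0,0,0],[0,0,0]],[[0,0,0],[0,0,0]]]'
cat > setter.py <<'E'
# setter rectangle and sockets from the wrist view (top face 16 mm, sockets 11 mm)
from h import *
c=cam("wrist"); P=pts(c); z=P[...,2]
reg=(P[...,0]>.52)&(P[...,0]<.69)&(P[...,1]>-.36)&(P[...,1]<-.05)&(c["range_z"]>0)
m=(reg&(z>.008)&(z<.022)).astype(np.uint8)
q=P[m>0]; b=cv2.minAreaRect(q[:,:2].astype(np.float32)*1000); print("setter",np.round(b[0],1),np.round(b[1],1),round(b[2],1),"z",np.round(np.percentile(z[m>0],[5,50]),4))
hi=np.median(z[m>0]); s=(reg&(z<hi-.0025)&(z>hi-.0075)).astype(np.uint8); s=cv2.morphologyEx(s,cv2.MORPH_OPEN,np.ones((5,5)))
n,l,st,ce=cv2.connectedComponentsWithStats(s)
for i in range(1,n):
    if st[i,4]>300:
        e=cv2.minAreaRect(P[l==i][:,:2].astype(np.float32)*1000); print("socket",np.round(e[0],1),np.round(e[1],1),"px",np.round(ce[i]).astype(int))
cv2.imwrite("pics/w2.png",c["image"])
E
python3 setter.py; python3 go.py 0.605 -0.2055 0.018 88.2
```

```text
t: 4.08
eef_pos: [0.479, -0.2498, 0.1543]
eef_rot: [3.135, 0.004, 1.537]
force: [-0.6, -0.6, -1.2]
opening: 0.699
finger_force: 32.8
t: 4.7
eef_pos: [0.6025, -0.2167, 0.1506]
eef_rot: [-3.141, 0.0, 1.539]
force: [-1.0, 0.2, -0.4]
opening: 0.696
finger_force: 32.8
setter [ 607.3 -181.8] [204.7 110.6] 88.1 z [0.0116 0.0159]
socket [ 609.2 -129.5] [43.8 43.5] px [284  81]
t 4.75 pos [ 0.6023 -0.2169  0.1506] rot [-180.     0.    88.2] open 0.702 ff 32.8 q7 0.11
turn [-0.01  0.01 -0.01] shift [0.19 0.04 2.21]
```

View pics/w2.png

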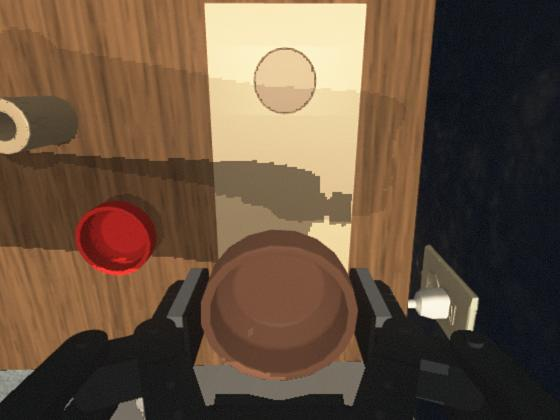

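The dish is held at px (280,305), the near socket shows at px (284,81), and the setter edges run along columns 210–360. This puts the setter centre at (0.6067, -0.2045) and the sockets at (0.609, -0.1295) and (0.604, -0.2795). Next I lower the dish.

```bash
python3 -m inch '[[[0.21,0.07,0.7],[0,0,0]],[[0,0,0.8],[0,0,0]],[[0,0,0.5],[0,0,0]],[[0,0,0],[0,0,0]],[[0,0,0],[0,0,0]]]'
python3 go.py 0.6067 -0.2045 0.018 88.2
```

```text
t: 5.38
eef_pos: [0.6088, -0.2044, 0.0319]
eef_rot: [3.14, 0.001, 1.539]
force: [-0.6, -0.3, -0.9]
opening: 0.7
finger_force: 32.8
t 5.38 pos [ 0.6088 -0.2044  0.0319] rot [179.9   0.   88.2] open 0.7 ff 32.8 q7 0.05
turn [ 0.02  0.01 -0.  ] shift [-0.   -0.04  0.23]
```

```bash
python3 -m inch '[[[0,-0.035,0.12],[0,0,0]],[[0,0,0.1],[0,0,0]],[[0,0,0],[0,0,0]]]'
python3 -m inch '[[[0,0,0],[0,0,0]],[[0,0,0],[0,0,0]]]' 0.85
python3 -m inch '[[[0,0,-0.5],[0,0,0]],[[0,0,-0.8],[0,0,0]],[[0,0,-0.8],[0,0,0]],[[0,0,0],[0,0,0]]]' 
python3 go.py 0.4264 -0.1522 0.15 88.2
```

```text
t: 5.75
eef_pos: [0.6064, -0.2041, 0.018]
eef_rot: [3.141, 0.001, 1.54]
force: [-2.1, -0.8, 5.2]
opening: 0.698
finger_force: 33.2
t: 6.0
eef_pos: [0.6063, -0.2037, 0.0171]
eef_rot: [3.141, 0.0, 1.54]
force: [-1.1, -0.1, 0.1]
opening: 0.852
finger_force: 0.0
t: 6.5
eef_pos: [0.6091, -0.2044, 0.1476]
eef_rot: [3.134, 0.002, 1.54]
force: [-1.3, -0.5, -0.8]
opening: 0.849
finger_force: 0.0
t 6.5 pos [ 0.6091 -0.2044  0.1476] rot [1.795e+02 1.000e-01 8.820e+01] open 0.849 ff 0.0 q7 0.08
turn [0.09 0.02 0.  ] shift [ 0.77 -3.07 -0.04]
```

```bash
python3 -m inch '[[[0.2,-0.8,-0.2],[0,0,0]],[[0.2,-0.9,0],[0,0,0]],[[0.2,-0.9,0],[0,0,0]],[[0.17,-0.45,0],[0,0,0]],[[0,0,0],[0,0,0]]]' 0.75 >/dev/null
python3 -m inch '[[[0,0,0],[0,0,0]],[[0,0,0],[0,0,0]]]' >/dev/null
python3 look.py 0.060;python3 look.py 0.044; python3 go.py 0.4264 -0.1522 0.02 88.2
```

```text
[451.6 -39.3] [35.8 53.1] 88.1 z 0.0617 bgr [ 94 129 194] px [311  40]
[ 428.6 -151.2] [34.6 35.1] 83.1 z 0.0597 bgr [ 79 106 126] px [283 211]
[ 429.1 -139.1] [11.  32.4] 87.3 z 0.0441 bgr [62 83 99] px [283 186]
[ 605.6 -204.1] [59.  59.8] 29.2 z 0.0432 bgr [106 144 189] px [512 261]
t 7.47 pos [ 0.4254 -0.152   0.1549] rot [180.   -0.   88.2] open 0.752 ff 0.0 q7 0.09
turn [ 0.   -0.    0.01] shift [-0.    0.02  2.25]
```

```bash
python3 -m inch '[[[0.01,0.045,0.8],[0,0,0]],[[0,0,0.9],[0,0,0]],[[0,0,0.55],[0,0,0]],[[0,0,0],[0,0,0]]]'
python3 -m inch '[[[0,0,0],[0,0,0]],[[0,0,0],[0,0,0]],[[0,0,0],[0,0,0]],[[0,0,0],[0,0,0]],[[0,0,0],[0,0,0]]]' 0 40
python3 -m inch '[[[0,0,-0.4],[0,0,0]],[[0,0,-0.8],[0,0,0]],[[0,0,-0.8],[0,0,0]],[[0,0,0],[0,0,0]]]' 
python3 go.py 0.609 -0.1295 0.12 88.2
```

```text
t: 7.98
eef_pos: [0.4259, -0.1508, 0.0181]
eef_rot: [-3.137, -0.001, 1.54]
force: [0.2, 0.1, -0.2]
opening: 0.752
finger_force: 0.0
t: 8.6
eef_pos: [0.4289, -0.1517, 0.0216]
eef_rot: [3.138, 0.001, 1.54]
force: [-0.8, 0.2, 8.5]
opening: 0.416
finger_force: 40.3
t: 9.1
eef_pos: [0.43, -0.1522, 0.144]
eef_rot: [3.133, 0.002, 1.539]
force: [-0.2, 0.6, -1.4]
opening: 0.418
finger_force: 40.4
t 9.1 pos [ 0.43   -0.1522  0.144 ] rot [1.795e+02 1.000e-01 8.820e+01] open 0.418 ff 40.4 q7 0.07
turn [ 0.09  0.03 -0.  ] shift [0.47 2.97 0.4 ]
```

```bash
python3 -m inch '[[[0.1,0.6,0],[0,0,0]],[[0.1,0.9,0],[0,0,0]],[[0.1,0.9,0.1],[0,0,0]],[[0.17,0.55,0.3],[0,0,0]],[[0,0,0],[0,0,0]]]' >/dev/null
python3 -m inch '[[[0,0,0],[0,0,0]],[[0,0,0],[0,0,0]],[[0,0,0],[0,0,0]]]' >/dev/null
python3 setter.py;python3 look.py 0.15; python3 go.py 0.609 -0.1295 0.034 88.2
```

```text
setter [ 607.  -191.2] [223.5 110.5] 88.1 z [0.0109 0.0157]
socket [ 609.4 -127.8] [38.4 43.8] px [285 207]
socket [ 604.7 -290. ] [43.2 25.6] px [285 386]
[ 602.9 -128. ] [36.1 60.7] 73.0 z 0.1542 bgr [ 82 106 124] px [278 326]
t 10.2 pos [ 0.605  -0.129   0.1166] rot [180.    0.   88.2] open 0.414 ff 40.4 q7 -0.06
turn [ 0.01  0.   -0.  ] shift [-0.01  0.07  1.38]
```

View pics/w2.png

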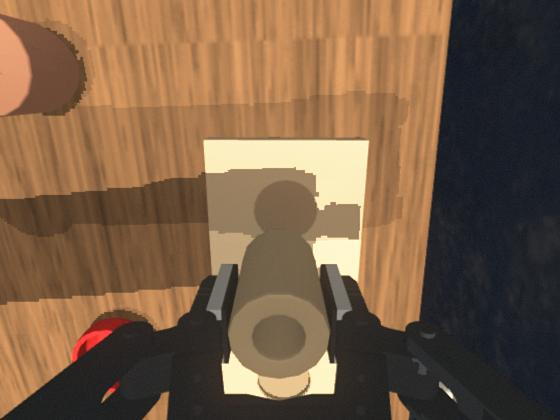

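The prop is held at px (278,335) and the socket shows at px (285,207), at (0.6094, -0.1295). I lower it in.

```bash
python3 -m inch '[[[-0.01,0.065,0.4],[0,0,0]],[[0,0,0.5],[0,0,0]],[[0,0,0.2],[0,0,0]],[[0,0,0],[0,0,0]],[[0,0,0],[0,0,0]]]'
python3 go.py 0.6092 -0.1295 0.033 88.2
```

```text
t: 10.82
eef_pos: [0.6099, -0.1294, 0.0513]
eef_rot: [3.14, 0.0, 1.54]
force: [0.4, 0.2, 0.3]
opening: 0.418
finger_force: 40.4
t 10.82 pos [ 0.6099 -0.1294  0.0513] rot [179.9   0.   88.2] open 0.418 ff 40.4 q7 -0.09
turn [0.02 0.   0.01] shift [-0.   -0.01  0.3 ]
```

```bash
python3 -m inch '[[[0,-0.015,0.12],[0,0,0]],[[0,0,0.1],[0,0,0]],[[0,0,0.08],[0,0,0]],[[0,0,0],[0,0,0]],[[0,0,0],[0,0,0]]]'
python3 go.py 0.6092 -0.1295 0.033 88.2
```

```text
t: 11.45
eef_pos: [0.6081, -0.1294, 0.0327]
eef_rot: [-3.141, 0.0, 1.54]
force: [-2.2, 0.5, 5.8]
opening: 0.417
finger_force: 41.1
t 11.45 pos [ 0.6081 -0.1294  0.0327] rot [-180.     0.    88.2] open 0.417 ff 41.1 q7 -0.1
turn [-0.  0.  0.] shift [-0.    0.02 -0.  ]
```

```bash
python3 -m inch '[[[0,0,0],[0,0,0]],[[0,0,0],[0,0,0]]]' 0.65
python3 -m inch '[[[0,0,-0.5],[0,0,0]],[[0,0,-0.8],[0,0,0]],[[0,0,-0.9],[0,0,0]],[[0.6,-0.3,-0.2],[0,0,0]],[[0.8,-0.5,0],[0,0,0]]]' >/dev/null
python3 -m inch '[[[0.8,-0.5,0],[0,0,0]],[[0.8,-0.5,0],[0,0,0]],[[0.8,-0.5,0],[0,0,0]],[[0.8,-0.5,0],[0,0,0]],[[0.8,-0.5,0],[0,0,0]]]' 0.75 >/dev/null
python3 -m inch '[[[0.4,-0.5,0],[0,0,0]],[[0,0,0],[0,0,0]],[[0,0,0],[0,0,0]]]' >/dev/null
python3 look.py 0.06; python3 go.py 0.364 0.2356 0.018 88.2
```

```text
t: 11.7
eef_pos: [0.6083, -0.1293, 0.032]
eef_rot: [3.141, -0.0, 1.54]
force: [-0.0, -0.2, 0.4]
opening: 0.651
finger_force: 0.0
[494.3 321.6] [28.5 28.5] 61.3 z 0.0626 bgr [179 195 199] px [428  60]
[364.2 236.7] [35.  35.1] 86.3 z 0.0597 bgr [ 81 109 130] px [242 189]
t 13.38 pos [0.3919 0.2247 0.1761] rot [180.    0.   88.1] open 0.749 ff 0.0 q7 -0.82
turn [ 0.    0.   -0.01] shift [ 0.17 -0.47  2.63]
```

```bash
python3 -m inch '[[[0.18,-0.47,0],[0,0,0]],[[0,0,0.8],[0,0,0]],[[0,0,0.9],[0,0,0]],[[0,0,0.6],[0,0,0]],[[0,0,0.3],[0,0,0]]]'
python3 go.py 0.3642 0.2366 0.018 88.2
```

```text
t: 14.0
eef_pos: [0.3634, 0.2354, 0.018]
eef_rot: [-3.139, 0.002, 1.537]
force: [-0.6, 0.1, -1.1]
opening: 0.751
finger_force: 0.0
t 14.0 pos [0.3634 0.2354 0.018 ] rot [-1.799e+02  1.000e-01  8.810e+01] open 0.751 ff 0.0 q7 -1.11
turn [-0.02  0.02 -0.02] shift [ 0.02  0.01 -0.  ]
```

```bash
python3 -m inch '[[[0.02,0.01,0],[0,0,0]],[[0,0,0],[0,0,0]],[[0,0,0],[0,0,0]],[[0,0,0],[0,0,0]],[[0,0,0],[0,0,0]]]' 0 40
python3 -m inch '[[[0,0,-0.4],[0,0,0]],[[0,0,-0.8],[0,0,0]],[[0,0,-0.9],[0,0,0]],[[-0.4,0.2,-0.4],[0,0,0]],[[-0.8,0.4,0],[0,0,0]]]' >/dev/null
python3 -m inch '[[[-0.8,0.4,0],[0,0,0]],[[-0.8,0.4,0],[0,0,0]],[[-0.8,0.4,0],[0,0,0]],[[-0.8,0.4,0],[0,0,0]],[[-0.8,0.4,0],[0,0,0]]]' >/dev/null
python3 -m inch '[[[-0.8,0.4,0],[0,0,0]],[[-0.8,0.4,0],[0,0,0]],[[-0.8,0.4,0],[0,0,0]],[[-0.8,0.4,0],[0,0,0]],[[0,0,0],[0,0,0]]]' >/dev/null
python3 -m inch '[[[0,0,0],[0,0,0]],[[0,0,0],[0,0,0]]]' >/dev/null
python3 setter.py; python3 look.py 0.071; python3 go.py 0.6045 -0.2795 0.07 88.2
```

```text
t: 14.62
eef_pos: [0.3641, 0.2385, 0.0205]
eef_rot: [3.141, -0.0, 1.54]
force: [0.7, 1.4, -1.5]
opening: 0.423
finger_force: 40.0
setter [ 605.6 -228.4] [203.4 110.4] 88.0 z [0.0115 0.016 ]
socket [ 617.6 -142.1] [37.3 12.8] px [299  23]
socket [ 603.8 -280.5] [42.7 42.8] px [284 199]
[ 606.8 -143.1] [ 8.3 29.3] 86.5 z 0.0707 bgr [159 200 219] px [285   6]
[ 776.1 -286.8] [  3.9 258.7] 0.2 z 0.0708 bgr [28 21 17] px [530 205]
t 16.85 pos [ 0.6001 -0.2717  0.1703] rot [180.   -0.   88.3] open 0.42 ff 40.3 q7 0.2
turn [ 0.   -0.    0.03] shift [-0.13  0.08  1.67]
```

```bash
python3 -m inch '[[[-0.12,0.06,0.6],[0,0,0]],[[0,0,0.7],[0,0,0]],[[0,0,0.6],[0,0,0]],[[0,0,0.1],[0,0,0]],[[0,0,0],[0,0,0]]]'
python3 go.py 0.604 -0.2785 0.0315 88.2
```

```text
t: 17.48
eef_pos: [0.6041, -0.2802, 0.051]
eef_rot: [3.141, 0.0, 1.541]
force: [-0.2, -0.7, -0.8]
opening: 0.422
finger_force: 40.4
t 17.48 pos [ 0.6041 -0.2802  0.051 ] rot [180.    0.   88.3] open 0.422 ff 40.4 q7 0.18
turn [0.01 0.   0.01] shift [ 0.03 -0.    0.32]
```

```bash
python3 -m inch '[[[0.025,0,0.12],[0,0,0]],[[0,0,0.1],[0,0,0]],[[0,0,0.1],[0,0,0]],[[0,0,0],[0,0,0]],[[0,0,0],[0,0,0]]]'
python3 go.py 0.604 -0.2785 0.0315 88.2
```

```text
t: 18.1
eef_pos: [0.6039, -0.279, 0.0314]
eef_rot: [3.141, 0.0, 1.54]
force: [-1.3, 0.2, 3.2]
opening: 0.422
finger_force: 40.7
t 18.1 pos [ 0.6039 -0.279   0.0314] rot [180.    0.   88.2] open 0.422 ff 40.7 q7 0.17
turn [0.01 0.   0.01] shift [ 0.01  0.   -0.  ]
```

```bash
python3 -m inch '[[[0,0,0],[0,0,0]],[[0,0,0],[0,0,0]]]' 0.65
python3 -m inch '[[[0,0,-0.5],[0,0,0]],[[0,0,-0.8],[0,0,0]],[[0,0,-0.9],[0,0,0]],[[0,0,-0.9],[0,0,0]],[[0,0,-0.5],[0,0,0]]]' >/dev/null
python3 -m inch '[[[0,0,0],[0,0,0]],[[0,0,0],[0,0,0]]]' >/dev/null
python3 look.py 0.071;python3 look.py 0.044 w3.png; python3 setter.py; python3 go.py 0.607 0.1685 0.15 95.5
```

```text
t: 18.35
eef_pos: [0.6034, -0.279, 0.0306]
eef_rot: [-3.141, -0.0, 1.54]
force: [0.6, -0.2, -0.5]
opening: 0.653
finger_force: 0.0
[ 607.5 -139. ] [16.6 34.4] 87.7 z 0.0708 bgr [192 228 239] px [280  12]
[ 775.9 -287.5] [  2.8 304.6] 0.1 z 0.0712 bgr [34 27 22] px [475 156]
[ 603.6 -280.4] [35.1 34.5] 86.9 z 0.0708 bgr [ 95 127 151] px [280 186]
[ 492.6 -369.8] [23.4 20. ] 39.4 z 0.0661 bgr [152 174 194] px [172 276]
[ 775.6 -299. ] [339.    2.4] 89.9 z 0.044 bgr [35 29 26] px [460 161]
[ 606.1 -204.3] [59.1 58.8] 79.9 z 0.0438 bgr [146 194 240] px [281  97]
[ 497.5 -365.8] [17.9 31. ] 56.3 z 0.0469 bgr [ 94 107 115] px [183 260]
setter [ 605.8 -224.5] [211.1 110.4] 88.1 z [0.0142 0.016 ]
t 19.38 pos [ 0.6028 -0.2787  0.2451] rot [-1.798e+02 -1.000e-01  8.820e+01] open 0.651 ff 0.0 q7 0.22
turn [-0.03 -0.01 -1.45] shift [7.41 0.78 1.59]
```

View pics/w3.png

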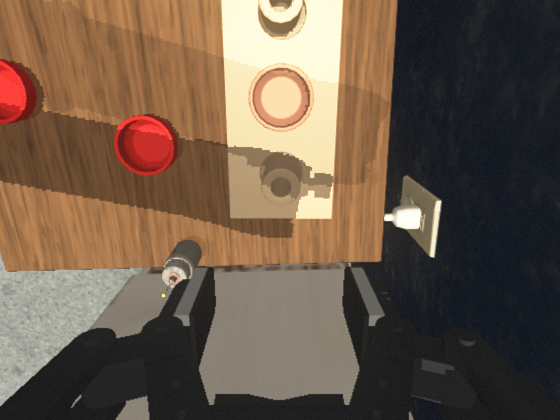

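Both props stand in the sockets, at px (281,186) and (281,8), with tops at 0.0708. The dish is central at px (281,97). Next is the batt.

```bash
python3 -m inch '[[[0,0,0],[0,0,-0.75]],[[0,0,0],[0,0,-0.7]],[[0.9,0.1,0],[0,0,0]],[[0.9,0.1,0],[0,0,0]],[[0.9,0.1,0],[0,0,0]]]' 1 >/dev/null
python3 -m inch '[[[0.9,0.1,0],[0,0,0]],[[0.9,0.1,0],[0,0,0]],[[0.9,0.1,0.4],[0,0,0]],[[0.9,0.1,0.5],[0,0,0]],[[0.9,0.08,0.5],[0,0,0]]]' >/dev/null
python3 -m inch '[[[0.2,0,0],[0,0,0]],[[0,0,0],[0,0,0]],[[0,0,0],[0,0,0]]]' >/dev/null
python3 look.py 0.012 w4.png; python3 go.py 0.607 0.1685 0.004 95.5
```

```text
[775.6 191. ] [  3.  267.5] 0.0 z 0.0121 bgr [35 29 25] px [489 151]
[608.5 169.3] [ 58.2 219.7] 5.1 z 0.0119 bgr [161 197 212] px [279 167]
[444.6 122.1] [16.8 35.8] 31.3 z 0.012 bgr [ 65  86 103] px [ 87 219]
[374.8 106.8] [37.4  8.7] 87.3 z 0.0146 bgr [ 20  23 103] px [  4 230]
[356.9 -11.3] [ 3.7 31.1] 22.1 z 0.0107 bgr [51 52 27] px [  5 344]
t 21.05 pos [0.6087 0.165  0.1634] rot [1.799e+02 1.000e-01 9.530e+01] open 1.0 ff 0.0 q7 -0.45
turn [ 0.01  0.01 -0.04] shift [ 0.06 -0.02  2.66]
```

View pics/w4.png

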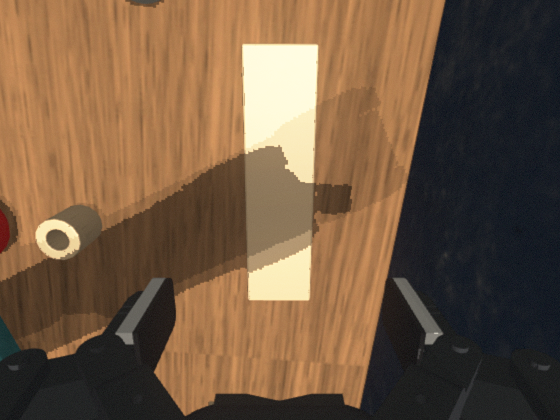

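The batt is at px (279,167), measured at (0.6085, 0.1693), yaw 95.1°, top 0.0119.

```bash
python3 -m inch '[[[0.07,0,0.8],[0,0,0.04]],[[0,0,0.9],[0,0,0]],[[0,0,0.6],[0,0,0]],[[0,0,0.3],[0,0,0]],[[0,0,0],[0,0,0]]]'
python3 go.py 0.6085 0.1693 0.001 95.1
```

```text
t: 21.68
eef_pos: [0.6074, 0.1706, 0.0066]
eef_rot: [-3.141, 0.001, 1.662]
force: [0.6, -0.4, -0.3]
opening: 0.999
finger_force: 0.0
t 21.68 pos [0.6074 0.1706 0.0066] rot [-179.9    0.    95.2] open 0.999 ff 0.0 q7 -0.53
turn [-0.01  0.01  0.02] shift [-0.02  0.02  0.09]
```

```bash
python3 -m inch '[[[-0.02,0.02,0.08],[0,0,0]],[[0,0,0],[0,0,0]]]'
python3 -m inch '[[[0,0,0],[0,0,0]],[[0,0,0],[0,0,0]],[[0,0,0],[0,0,0]],[[0,0,0],[0,0,0]],[[0,0,0],[0,0,0]]]' 0 60
python3 -m inch '[[[0,0,-0.2],[0,0,0]],[[0,0,-0.3],[0,0,0]],[[0,0,0],[0,0,0]]]'
python3 look.py 0.042
```

```text
t: 21.92
eef_pos: [0.6097, 0.1705, 0.0033]
eef_rot: [3.14, -0.0, 1.662]
force: [0.6, 0.8, 0.1]
opening: 1.0
finger_force: 0.0
t: 22.55
eef_pos: [0.6092, 0.1708, 0.0033]
eef_rot: [3.14, -0.0, 1.663]
force: [-1.7, -0.8, 7.0]
opening: 0.651
finger_force: 62.5
t: 22.92
eef_pos: [0.6101, 0.1712, 0.0343]
eef_rot: [3.138, -0.001, 1.663]
force: [0.3, -0.4, -2.9]
opening: 0.652
finger_force: 64.4
[607.7 196.5] [ 68.8 166.9] 4.7 z 0.0428 bgr [129 168 188] px [279 188]
```

```bash
python3 -m inch '[[[0,0,-0.5],[0,0,0]],[[0,0,-0.6],[0,0,0]],[[0,0,-0.6],[0,0,0.4]],[[0,0,-0.4],[0,0,0.5]],[[0,0,0],[0,0,0.5]]]' >/dev/null
python3 -m inch '[[[-0.4,0,0],[0,0,0]],[[-0.7,0,0],[0,0,0]],[[-0.8,0,0],[0,0,0]],[[-0.8,0,0],[0,0,0]],[[-0.8,0,0],[0,0,0]]]' >/dev/null
python3 -m inch '[[[-0.8,0,0],[0,0,0]],[[-0.8,0,0],[0,0,0]],[[-0.7,0,0],[0,0,0]],[[-0.3,0,0],[0,0,0]],[[0,0,0],[0,0,0]]]' >/dev/null
python3 -m inch '[[[0,0,0],[0,0,0]],[[0,0,0],[0,0,0]]]' >/dev/null
python3 - <<'E'
from h import *
c=cam("wrist");P=pts(c);s=arm.state();z=P[...,2]
m=(abs(z-(s["eef_pos"][2]+.008))<.014)&(abs(P[...,0]-.606)<.06)&(abs(P[...,1]+.2)<.16)&(c["range_z"]>0)
m=cv2.erode(m.astype(np.uint8),np.ones((3,3)))
n,l,st,_=cv2.connectedComponentsWithStats(m); i=1+np.argmax(st[1:,4]); q=P[l==i]
b=cv2.minAreaRect(q[:,:2].astype(np.float32)*1000); print(np.round(b[0],1),np.round(b[1],1),b[2], "ymax",np.percentile(q[:,1],99.8))
A=np.c_[q[:,:2]-[.606,-.2],np.ones(len(q))]; print("slopes deg, z",np.degrees(np.linalg.lstsq(A,q[:,2],rcond=None)[0][:2]),np.linalg.lstsq(A,q[:,2],rcond=None)[0][2])
cv2.imwrite("pics/w5.png",c["image"])
E
python3 go.py 0.6064 -0.2034 0.0743 88.1
```

```text
[ 598.8 -167.4] [166.   81.5] 87.61629486083984 ymax -0.08466952930316325
slopes deg, z [-0.01539968 -0.01271429] 0.1668349660736476
t 25.15 pos [ 0.598  -0.1933  0.1581] rot [180.   -0.   88.4] open 0.648 ff 64.8 q7 0.06
turn [ 0.   -0.01  0.07] shift [-0.16  0.15  1.4 ]
```

View pics/w5.png

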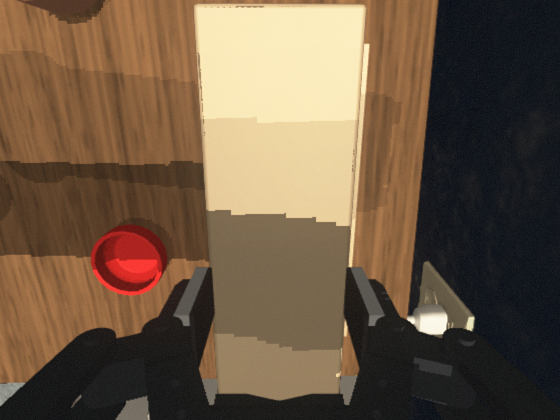

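The batt is held level, spanning px columns 205–360 with its far end at row 10. Its slopes are about 0 and its offset from the TCP about 1 mm. I align it, then lower it.

```bash
python3 -m inch '[[[-0.16,0.14,0],[0,0,0.06]],[[0,0,0.4],[0,0,0]],[[0,0,0.5],[0,0,0]],[[0,0,0.2],[0,0,0]],[[0,0,0],[0,0,0]]]' >/dev/null
python3 -m inch '[[[0,0,0],[0,0,0]],[[0,0,0],[0,0,0]]]'
python3 go.py 0.6064 -0.2034 0.0743 88.1
```

```text
t: 26.02
eef_pos: [0.6067, -0.2053, 0.0934]
eef_rot: [3.14, 0.001, 1.535]
force: [0.7, 0.2, -1.9]
opening: 0.653
finger_force: 64.8
t 26.02 pos [ 0.6067 -0.2053  0.0934] rot [179.9   0.   88. ] open 0.653 ff 64.8 q7 0.04
turn [ 0.02  0.01 -0.03] shift [ 0.03 -0.01  0.32]
```

```bash
python3 -m inch '[[[0.03,0,0.1],[0,0,-0.02]],[[0,0,0.1],[0,0,0]],[[0,0,0.06],[0,0,0]],[[0,0,0],[0,0,0]]]'
python3 -m inch '[[[0,0,0.04],[0,0,0]],[[0,0,0],[0,0,0]],[[0,0,0],[0,0,0]]]'
python3 go.py 0.6064 -0.2034 0.0743 88.1
```

```text
t: 26.52
eef_pos: [0.6055, -0.2032, 0.0759]
eef_rot: [-3.141, -0.0, 1.537]
force: [0.3, -0.1, -2.7]
opening: 0.65
finger_force: 64.8
t: 26.9
eef_pos: [0.6062, -0.2034, 0.0745]
eef_rot: [3.141, 0.0, 1.537]
force: [0.4, 0.7, 0.1]
opening: 0.65
finger_force: 65.1
t 26.9 pos [ 0.6062 -0.2034  0.0745] rot [180.    0.   88.1] open 0.65 ff 65.1 q7 0.04
turn [ 0.01  0.   -0.  ] shift [-0.  0.  0.]
```

```bash
python3 -m inch '[[[0,0,0],[0,0,0]],[[0,0,0],[0,0,0]],[[0,0,0],[0,0,0]]]' 0.9 40
python3 -m inch '[[[0,0,-0.3],[0,0,0]],[[0,0,-0.7],[0,0,0]],[[0,0,-0.9],[0,0,0]],[[0.5,-0.5,-0.3],[0,0,0]],[[0.6,-0.6,0],[0,0,0]]]' >/dev/null
python3 -m inch '[[[0.6,-0.6,0],[0,0,0]],[[0.6,-0.6,0],[0,0,0]],[[0.4,-0.3,0],[0,0,0]],[[0,0,0],[0,0,0]],[[0,0,0],[0,0,0]]]' >/dev/null
python3 look.py 0.092 w6.png; python3 look.py 0.060; python3 look.py 0.083; python3 go.py 0.4515 -0.031 0.026 88.2
python3 - <<'E'
from h import *
c=cam("top"); cv2.imwrite("pics/top1.png",cv2.resize(c["image"][130:300,140:430],None,fx=2.7,fy=2.7))
P=pts(c); m=(abs(P[...,2]-.085)<.006)&(abs(P[...,0]-.606)<.06)&(abs(P[...,1]+.2)<.16); q=P[m]; b=cv2.minAreaRect(q[:,:2].astype(np.float32)*1000); print("batt top",np.round(b[0],1),np.round(b[1],1),b[2],np.median(q[:,2]))
A=np.c_[q[:,:2]-[.606,-.2],np.ones(len(q))]; print("slopes deg",np.degrees(np.linalg.lstsq(A,q[:,2],rcond=None)[0][:2]))
E
```

```text
t: 27.28
eef_pos: [0.6059, -0.2033, 0.0742]
eef_rot: [3.141, 0.0, 1.537]
force: [0.0, 0.5, -0.0]
opening: 0.898
finger_force: 0.0
[452.3 -30. ] [35.  34.3] 87.0 z 0.0916 bgr [ 63  86 127] px [273 197]
[452.6 -26.7] [47.1 52.5] 86.5 z 0.0616 bgr [ 63  86 129] px [274 172]
[451.9 -33.9] [20. 27.] 88.2 z 0.0835 bgr [ 53  72 108] px [273 203]
[ 607.8 -137.1] [86.8 59. ] 87.9 z 0.0828 bgr [164 217 238] px [464 298]
t 28.68 pos [ 0.456  -0.037   0.2063] rot [180.  -0.  88.] open 0.902 ff 0.0 q7 -0.17
turn [ 0.01 -0.   -0.04] shift [ 0.1  -0.08  3.01]
batt top [ 604.  -206.3] [213.9  59.1] 87.53080749511719 0.0824983519724174
slopes deg [-0.05137006 -0.02899797]
```

View pics/top1.png

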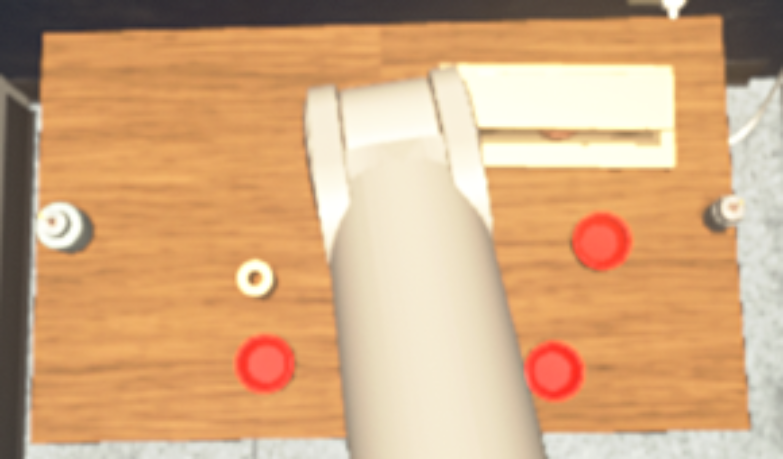

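The shelf is up at crop (570,100) and level, at 0.0825. The short prop and the bottles are undisturbed. The vase measures (0.4523, -0.030), so I grasp it next.

```bash
python3 -m inch '[[[0.11,-0.065,0],[0,0,0]],[[0,0,0.6],[0,0,0]],[[0,0,0.8],[0,0,0]],[[0,0,0.6],[0,0,0]],[[0,0,0],[0,0,0]]]'
python3 go.py 0.4523 -0.030 0.026 88.2
```

```text
t: 29.35
eef_pos: [0.4494, -0.0291, 0.0841]
eef_rot: [-3.136, -0.0, 1.538]
force: [0.7, 0.2, 0.7]
opening: 0.9
finger_force: 0.0
t 29.35 pos [ 0.4494 -0.0291  0.0841] rot [-179.7   -0.    88.1] open 0.9 ff 0.0 q7 -0.3
turn [-0.07 -0.   -0.02] shift [-0.01  0.05  0.97]
```

```bash
python3 -m inch '[[[-0.015,0.03,0.5],[0,0,0]],[[0,0,0.35],[0,0,0]],[[0,0,0.1],[0,0,0]],[[0,0,0],[0,0,0]],[[0,0,0],[0,0,0]]]'
python3 -m inch '[[[0,0,0],[0,0,0]],[[0,0,0],[0,0,0]],[[0,0,0],[0,0,0]],[[0,0,0],[0,0,0]],[[0,0,0],[0,0,0]]]' 0 35
python3 go.py 0.4523 -0.030 0.026 88.2
```

```text
t: 29.98
eef_pos: [0.4544, -0.0304, 0.0302]
eef_rot: [3.14, 0.0, 1.537]
force: [-0.1, 0.5, 0.6]
opening: 0.9
finger_force: 0.0
t: 30.6
eef_pos: [0.4538, -0.0304, 0.03]
eef_rot: [3.141, 0.0, 1.537]
force: [-2.7, -0.7, 9.2]
opening: 0.63
finger_force: 35.0
t 30.6 pos [ 0.4538 -0.0304  0.03  ] rot [179.9   0.   88.1] open 0.63 ff 35.0 q7 -0.36
turn [ 0.01  0.   -0.03] shift [ 0.01 -0.03  0.07]
```

```bash
python3 -m inch '[[[0,0,-0.2],[0,0,0]],[[0,0,-0.6],[0,0,0]],[[0,0,-0.7],[0,0,0]],[[0,0,-0.7],[0,0,0]],[[0,0,-0.3],[0,0,0]]]'
python3 -m inch '[[[-0.3,0.3,0],[0,0,0]],[[-0.6,0.5,0],[0,0,0]],[[-0.6,0.5,0],[0,0,0]],[[-0.6,0.5,0],[0,0,0]],[[-0.6,0.5,0],[0,0,0]]]'>/dev/null
python3 -m inch '[[[-0.3,0.2,0],[0,0,0]],[[0,0,0],[0,0,0]],[[0,0,0],[0,0,0]],[[0,0,0],[0,0,0]]]'
python3 look.py 0.083 w7.png; python3 go.py 0.606 -0.2045 0.113 88.1
```

```text
t: 31.22
eef_pos: [0.4544, -0.0303, 0.1821]
eef_rot: [3.138, 0.0, 1.537]
force: [0.1, 0.3, -1.0]
opening: 0.625
finger_force: 37.4
t: 32.35
eef_pos: [0.5969, -0.2139, 0.1794]
eef_rot: [-3.141, -0.001, 1.539]
force: [-0.4, -0.6, -0.8]
opening: 0.632
finger_force: 37.4
[ 607.  -167.2] [145.7  58.2] 87.9 z 0.0829 bgr [152 195 215] px [293 119]
[ 775.7 -233.5] [  3.2 225.3] 0.1 z 0.0828 bgr [28 22 18] px [534 222]
t 32.4 pos [ 0.597  -0.2141  0.1794] rot [-180.    -0.    88.2] open 0.631 ff 37.4 q7 0.09
turn [-0.   -0.    0.01] shift [0.17 0.14 1.11]
```

View pics/w7.png

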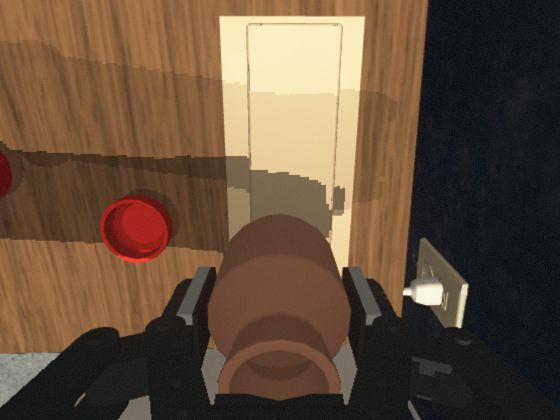

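The vase is held at px (280,290) over the batt, which spans px columns 248–342. The batt centre measures (0.6058, -0.2043).

```bash
python3 -m inch '[[[0.16,0.13,0],[0,0,0]],[[0,0,0.3],[0,0,0]],[[0,0,0.4],[0,0,0]],[[0,0,0.1],[0,0,0]],[[0,0,0],[0,0,0]]]' >/dev/null
python3 -m inch '[[[0,0,0],[0,0,0]],[[0,0,0],[0,0,0]]]'
python3 go.py 0.6058 -0.2045 0.113 88.1
```

```text
t: 33.28
eef_pos: [0.606, -0.2061, 0.1319]
eef_rot: [3.14, 0.0, 1.537]
force: [-0.3, 0.2, -0.2]
opening: 0.634
finger_force: 37.4
t 33.27 pos [ 0.606  -0.2061  0.1319] rot [179.9   0.   88.1] open 0.634 ff 37.4 q7 0.05
turn [ 0.02  0.   -0.01] shift [ 0.03 -0.    0.32]
```

```bash
python3 -m inch '[[[0.025,0,0.12],[0,0,0]],[[0,0,0.1],[0,0,0]],[[0,0,0.06],[0,0,0]],[[0,0,0],[0,0,0]],[[0,0,0],[0,0,0]]]'
python3 -m inch '[[[0,0,0.03],[0,0,0]],[[0,0,0],[0,0,0]],[[0,0,0],[0,0,0]]]'
python3 go.py 0.6058 -0.2045 0.113 88.1
```

```text
t: 33.9
eef_pos: [0.6056, -0.2045, 0.1144]
eef_rot: [3.141, 0.0, 1.537]
force: [-0.4, 0.1, -0.2]
opening: 0.629
finger_force: 37.4
t: 34.28
eef_pos: [0.6059, -0.2046, 0.1132]
eef_rot: [3.141, 0.0, 1.537]
force: [-0.9, 0.1, 5.4]
opening: 0.625
finger_force: 37.8
t 34.27 pos [ 0.6059 -0.2046  0.1132] rot [179.9   0.   88.1] open 0.625 ff 37.8 q7 0.04
turn [ 0.01  0.   -0.  ] shift [ 0. -0.  0.]
```

```bash
python3 -m inch '[[[0,0,0],[0,0,0]],[[0,0,0],[0,0,0]],[[0,0,0],[0,0,0]]]' 0.95
python3 -m inch '[[[0,0,-0.3],[0,0,0]],[[0,0,-0.6],[0,0,0]],[[0,0,-0.8],[0,0,0]],[[0,0,-0.8],[0,0,0]],[[-0.3,-0.5,-0.3],[0,0,0]]]' >/dev/null
python3 -m inch '[[[-0.5,-0.8,0],[0,0,0]],[[-0.6,-0.8,0],[0,0,0]],[[-0.5,-0.3,0],[0,0,0]],[[0,0,0],[0,0,0]],[[0,0,0],[0,0,0]]]'
python3 -m inch '[[[0,0,0],[0,0,0]],[[0,0,0],[0,0,0]],[[0,0,0],[0,0,0]],[[0,0,0],[0,0,0]]]' >/dev/null
python3 - <<'E'
from h import *
c=cam("top");P=pts(c);z=P[...,2]
near=(abs(P[...,0]-.606)<.08)&(abs(P[...,1]+.2)<.16)
for n,lo,hi in(("vase top",.168,.19),("batt",.078,.09),("setter",.008,.024)):
    q=P[near&(z>lo)&(z<hi)]
    if len(q): b=cv2.minAreaRect(q[:,:2].astype(np.float32)*1000); print(n,np.round(b[0],1),np.round(b[1],1),round(b[2],1),np.percentile(q[:,2],95))
s=cam("scene"); cv2.imwrite("pics/scene1.png",cv2.resize(s["image"][140:300,130:460],None,fx=2.4,fy=2.4))
E
```

```text
t: 34.65
eef_pos: [0.6054, -0.2044, 0.1122]
eef_rot: [-3.141, -0.0, 1.537]
force: [-0.3, 0.8, -0.5]
opening: 0.952
finger_force: 0.0
t: 35.9
eef_pos: [0.4585, -0.313, 0.2815]
eef_rot: [3.14, 0.0, 1.538]
force: [0.4, 0.3, -0.8]
opening: 0.95
finger_force: 0.0
vase top [ 603.9 -204.6] [32.2 34.1] 45.3 0.17651474559865704
batt [ 603.6 -205. ] [216.9  58.5] 87.8 0.08577116688857286
setter [ 604.6 -204.9] [250.5 110.6] 88.1 0.019055583190793878
```

View pics/scene1.png

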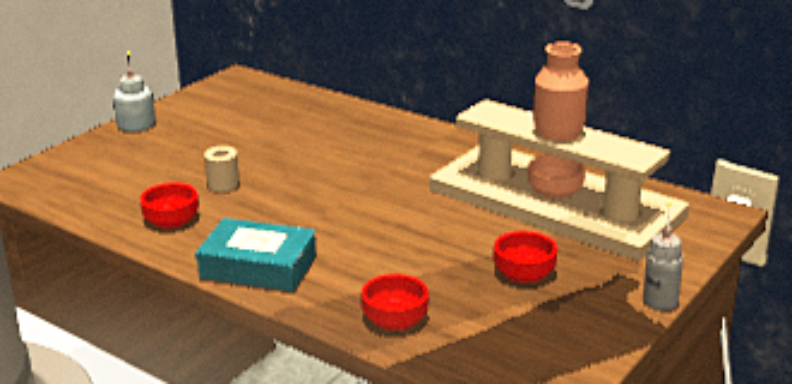

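The stack stands at crop (555,130): dish, props, level batt and upright vase, all centred within about 1 mm. The bottles, the short prop and the red dishes are untouched.

```bash
python3 -c "
from plant import arm
print(arm.sign_off())"
```

```text
the job is handed in; nothing more can be done
None
```

The kiln load is built and handed in at about 36 s: dish, two tall props, level batt and upright vase, all centred to about 1 mm in the last camera check, with the short prop, bottles and red dishes untouched.

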